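Pump up the bench pressure filter

TASK

Bring the bench pressure filter up to pressure: with a fingertip push its vent lever round until the vent is fully shut, then press the pump's palm button down and let it rise again, full stroke after full stroke, until the indicator pin has popped fully out of its sleeve. Leave the button up at the end, do not touch the pin, and leave the glassware, bottles and spanner standing where they are.

Things in the scene. Friction and masses are not known exactly. Their poses are not given: they have to be found in the camera images.
- filter_unit: Pressure filter: grey base 150 (x) by 350 (y) by 40 mm high, bolted down. +y end: round steel vessel (lid 120 mm across, 145 mm high, air tube to 160). -y end: hand pump. Between: air manifold (85 mm high) with the brass indicator sleeve on its far (+x) side and the vent line to the front (-x). Origin: centre of the underside, on the bench; z up. At yaw 0 its -x side faces the robot.
- plunger_top (a point): Centre of the flat top of the pump's grey round palm button (48 mm across, flat part 40, 15 mm thick; top 158 mm above the bench when up); moves with it. In the unit's frame at x = 10, y = -130 mm. Free air above it.
- plunger (a joint): How far the button is pressed down: 0 = up, 0.024 m = bottom stop. Spring return; takes 5 N at the top to 15 N at the bottom, a few N more when fast; rises by itself in 0.2 s. With the vent shut, each full stroke (to the bottom, then up to the top) adds a step of pressure; strokes short by over 4 mm may add nothing. Vent open: no effect. 3 to 7 full strokes are needed; more do no harm.
- vent_axis (a point): Point on the vertical turning axis of the vent lever, at the lever's mid height (111 mm above the bench). In the unit's frame at x = -30, y = 0. The lever turns in a level plane.
- vent_grip (a point): Middle of the vent lever's grey sleeve, 55 mm from the axis. The sleeve is 18 mm wide, reaches from 23 to 79 mm from the axis, and from 104.5 to 117.5 mm above the bench. Under it nothing is higher than 80 mm (the vent pipe); beside it no part of the unit is nearer than 30 mm over its whole swing.
- vent (a joint): Vent lever angle, rad: 1.571 = fully open (lever along its pipe, pointing to the unit's -x, the front); 0 = shut (across its pipe, pointing to the unit's -y, towards the pump, on its stop). It shuts counterclockwise seen from above. Stays where left; about 2 N at the sleeve moves it. Starts mostly open.
- pin_tip (a point): Top of the indicator pin, a plain steel pin 10 mm across in a brass sleeve 20 mm across, in the unit's frame at x = 35, y = -55 mm; 116 mm above the bench when in (3 mm proud of the sleeve), 134 mm when fully out.
- pin (a joint): How far the indicator pin stands out: 0 = in, about 0.007 m = half out (pressure not yet reached), 0.018 m = fully out. It stays out once out.
- dish: Bystander: round glass dish 80 mm across, 44 mm high, under the unit's outlet spout. Origin: centre of its underside.
- vial: Bystander: small amber vial with a white cap, 26 mm across, 52 mm high, in front of the unit. Origin: centre of its underside.
- jar: Bystander: white plastic jar 62 mm across, 105 mm high, beside the pump. Origin: centre of its underside.
- spanner: Bystander: steel spanner 160 mm long lying on the bench. Origin on its underside.
- amber_bottle: Bystander: amber glass bottle 84 mm across, 165 mm high. Origin: centre of its underside.
- wash_bottle: Bystander: white plastic wash bottle 72 mm across, 190 mm high with its bent spout. Origin: centre of its underside.
- flask: Bystander: stoppered glass volumetric flask 82 mm across, 174 mm high. Origin: centre of its underside.

How it is judged:
By the outcome, as a careful person would: the job done as asked, in the order asked, and still so for the second after the job is handed in, with the robot touching nothing.
It also fails if it takes over 58 s, if anything falls off the work surface, if the arm or the gripper's body presses on something with over 40 N, if the wrist force passes 120 N, or if a joint passes its speed limit or range.

ROBOT

A 6-joint arm with a two-finger parallel gripper is mounted at the origin on the work surface. World frame = base frame: x ahead of the robot, y to its left, z up, the work surface at z = 0. Lengths are in m, angles in rad, forces in N, time in s.
With the tool pointing down it reaches from about 0.35 to 0.85 m from the base axis. Payload 8.1 kg.
Tool frame: the origin (TCP) lies between the finger pads; the fingertips stand 11 mm ahead of it and the grasp point (between the pads) lies 8 mm behind it; y points along the fingers, x is the direction in which the jaws open and shut, and the axes are right-handed (so a half turn about y gives the same grasp; the last joint's range is limited). The gripper opens to 93 mm and grips with 3 to 60 N. Pads are 15 mm wide; open, the fingers measure 128 mm over their backs; the gripper's body (75 mm by 188 mm) begins 65 mm behind the grasp point.
Start: joints at [-0.085, 0.13, 1.488, -0, 1.523, -0.085], TCP at [0.6, 0, 0.23] pointing down, gripper open.
Joint ranges: [-2.96, 2.96], [-0.89, 2.26], [0.02, 2.5], [-1.34, 4.48], [0, 2.73], [-2.66, 2.66]. Speed limits (rad/s): [2.39, 2.39, 2.79, 3.14, 3.14, 3.14].

INTERFACE

Orientations are given as a rotation vector (axis times angle).
In Python, from plant import readout, optics, robot gives the robot as it stands.
- The arm moves only by the shell command python3 -m creep 'ROWS' [FORCE]. ROWS is JSON, a list that holds one entry, the list of rows, each a list of 7 numbers: the closure, from 0 (fully open) to 1 (shut), then the shift along the tool's x, y, z in cm, then the turn, a rotation vector about the tool's x, y, z in degrees. In form: [[[grip, x, y, z, wx, wy, wz], ...]]. A call has exactly 8 rows; each row shifts and turns the pose as measured when the row begins, along the tool's axes as they then stand; what a row does not reach is not made up. A row lasts 1/10 s, in which the tool goes at most 50 mm and 8.59 degrees, less where a joint would pass 70% of its speed; a pose out of reach is approached as far as the arm can. A call is refused whole if a number of a shift passes 5 or a number of a turn 8.59, either way. A call with a gripper value outside its range is refused whole. The fingers move at their own pace and stop on an object; FORCE is the grip in N (left out, the last holds). Time passes only in rows, so rows that do not move let the fingers close, or fill a call up. It gives the time, the measured TCP pose, the force and the opening at its end, in the units of the state.
- readout.read_state(): the state, without advancing time (a new reading comes with each control period).
- optics.read_camera(name): name is "scene" or "side" or "wrist"; returns a dict with "frame" (400x640x3 uint8, red, green, blue), "depth" (400x640 float32, m along the optical axis (not along the pixel's ray), 0 where there is no reading), "intrinsics" (3x3 intrinsics, pixels), "R" (3x3) and "t" (3): a world point X has camera coordinates R X + t. Camera axes: x right, y down, z forward; pixel columns grow to the right and rows downward; lengths in m; the calibration is good to about 2 mm. A picture is of the moment at which its call begins.
- robot.close_job(): hands the job in, once; it reports no verdict.
The state is a dict: "t": time; "q": joint angles; "dq": joint speeds; "joint_torque": joint torques, N m; "tool_pos": TCP position; "orientation": TCP orientation; "force": force on the tool from outside, world axes, zero at the start; "wrist_torque": the same for the moment, N m; "opening": finger opening in m.
Only numpy, scipy, OpenCV 4.12 (cv2) and the standard library are available. Lean on these libraries where they do the work, as an engineer would, in place of code of your own. Each camera call takes 0.05 s, during which the arm holds its last target. There are 200 camera calls.

## Working session

There is one attempt and no reset: what is moved stays moved. The work goes in short steps, Python scripts to look and compute and a shell command to move; the robot and the scene stay as the last step left them, time stands still between calls to the robot, and variables do not carry over. Pictures are saved under pics/ and viewed, about 8 in all and at most 12, crops included, and the job is handed in when it is done.

```bash
mkdir -p pics; cat > h.py <<'E'
import numpy as np,cv2
from plant import readout,optics,robot
def snap(n,f):
    c=optics.read_camera(n); cv2.imwrite(f'pics/{f}.png',c['frame'][:,:,::-1]); np.savez(f'pics/{f}.npz',**c); return c
def ray(c,u,v,z):
    K,R,t=c['intrinsics'],c['R'],c['t']; d=R.T@np.linalg.solve(K,[u,v,1.]); o=-R.T@t
    return o+d*(z-o[2])/d[2]
def cloud(c):
    K,R,t=c['intrinsics'],c['R'],c['t']; D=c['depth']; v,u=np.indices(D.shape)
    P=np.stack([(u-K[0,2])/K[0,0]*D,(v-K[1,2])/K[1,1]*D,D],-1); return (P-t)@R
E
python3 - <<'E'
from h import *
for n in('scene','side','wrist'):
    c=snap(n,n+'0'); print(n,(-c['R'].T@c['t']).round(3), (c['depth']>0).mean())
print(readout.read_state())
E
```

```text
scene [1.097 0.376 1.278] 0.99602734375
side [ 0.454 -1.084  1.26 ] 0.99590625
wrist [0.599 0.079 0.383] 0.99612109375
{'t': 0.15, 'q': array([-8.54211595e-02,  1.30979804e-01,  1.48901742e+00,  3.69147187e-05,
        1.52299122e+00, -8.53753452e-02]), 'dq': array([ 0.00075629, -0.00289231, -0.00118188,  0.00013512, -0.00164513,
       -0.00054997]), 'joint_torque': array([ 8.59073725e-05, -5.60473788e+01, -4.92333663e+01,  7.68201635e-02,
        3.05504061e-02, -1.41810942e-04]), 'tool_pos': array([5.99586994e-01, 5.85737677e-05, 2.28839544e-01]), 'orientation': array([-1.57064026e+00,  1.12715393e-03,  1.05237920e-03]), 'force': array([-0.15686963,  0.81011229, -0.66789806]), 'wrist_torque': array([0.05580678, 0.01351659, 0.03258957]), 'opening': 0.09287651683785686}
```

View pics/scene0.png

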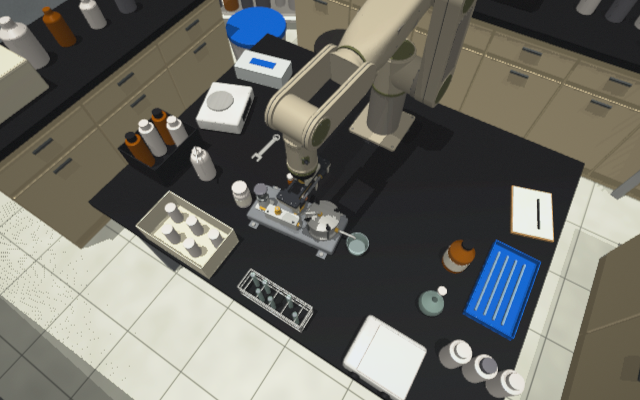

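View pics/side0.png

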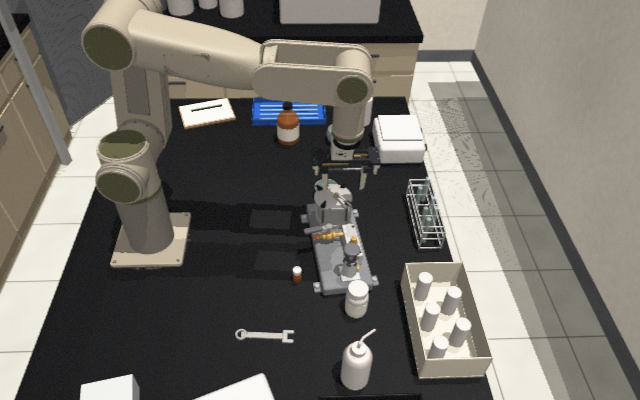

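View pics/wrist0.png

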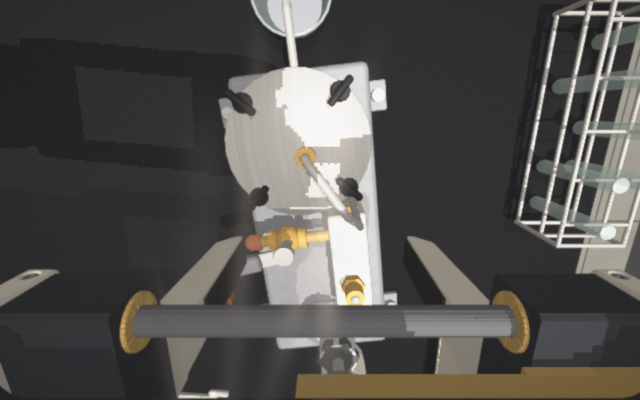

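The scene and side views show the unit under the gripper, with the pump towards -y (side view around (350,260)). The vial is in front at (297,273) and the jar is at (357,298). The wrist view shows the vessel at (298,140), the brass vent at (285,240), the sleeve at (353,290) and the palm button at (340,357). Next I'll measure from the depth clouds.

```bash
python3 - <<'E'
from h import *
ims=[]
P=[];
for n in('scene0','side0','wrist0'):
    c=dict(np.load(f'pics/{n}.npz')); p=cloud(c).reshape(-1,3); 
    if n!='wrist0': p=p[::1]
    P.append(p)
    box=(abs(p[:,0]-.62)<.2)&(p[:,1]>-.3)&(p[:,1]<.2)
    def s(lo,hi,m=box):
        q=p[m&(p[:,2]>lo)&(p[:,2]<hi)]; return q
    q=s(.03,.045)
    if len(q)>10:
        r=cv2.minAreaRect((q[:,:2]*1000).astype(np.float32)); print(n,'base',len(q),r)
    q=s(.153,.163,box&(p[:,1]<-.06)); print(n,'btn',len(q),q.mean(0).round(4) if len(q) else '', q.min(0).round(3) if len(q) else '',q.max(0).round(3) if len(q) else '')
c=cv2.imread('pics/side0.png')[170:310,270:400]; d=cv2.imread('pics/scene0.png')[160:270,215:385]
cv2.imwrite('pics/z1.png',np.hstack([cv2.resize(c,(400,431),interpolation=2),cv2.resize(d,(400,431),interpolation=2)]))
# top-down map, side+scene
for i,n in((0,'scene'),(1,'side'),(2,'wrist')):
    p=P[i]; m=(abs(p[:,0]-.6)<.15)&(p[:,1]>-.3)&(p[:,1]<.2)&(p[:,2]>.1)&(p[:,2]<.12); print(n,p[m][::max(1,m.sum()//25)].round(3).tolist())
E
```

```text
scene0 base 1487 ((587.3201904296875, -83.6689453125), (305.66949462890625, 547.5491333007812), 29.007144927978516)
scene0 btn 113 [ 0.6153 -0.1777  0.1568] [ 0.591 -0.202  0.153] [ 0.637 -0.155  0.163]
side0 base 2094 ((576.098388671875, -92.12954711914062), (306.0946960449219, 544.2265625), 31.240447998046875)
side0 btn 178 [ 0.6125 -0.1852  0.1574] [ 0.59  -0.208  0.153] [ 0.635 -0.159  0.163]
wrist0 base 9523 ((575.2901000976562, -72.97042846679688), (259.8658142089844, 515.8237915039062), 19.30245590209961)
wrist0 btn 0   
scene [[0.607, -0.294, 0.104], [0.602, -0.28, 0.102], [0.606, -0.276, 0.103], [0.615, -0.278, 0.106], [0.618, -0.276, 0.106], [0.627, -0.288, 0.101], [0.638, -0.298, 0.101], [0.62, -0.265, 0.104], [0.634, -0.272, 0.109], [0.644, -0.289, 0.103], [0.621, -0.251, 0.103], [0.635, -0.263, 0.105], [0.644, -0.27, 0.104], [0.65, -0.27, 0.106], [0.65, -0.266, 0.103], [0.598, -0.169, 0.107], [0.626, -0.197, 0.109], [0.61, -0.163, 0.116], [0.623, -0.176, 0.115], [0.631, -0.183, 0.114], [0.607, -0.159, 0.101], [0.613, -0.158, 0.103], [0.636, -0.177, 0.104], [0.632, -0.109
[... 621 characters left out ...]
104], [0.65, -0.288, 0.105], [0.614, -0.292, 0.102], [0.635, -0.299, 0.107]]
wrist [[0.624, -0.005, 0.1], [0.564, -0.048, 0.108], [0.569, -0.053, 0.105], [0.539, -0.054, 0.111], [0.535, -0.057, 0.109], [0.535, -0.057, 0.114], [0.535, -0.058, 0.116], [0.537, -0.062, 0.112], [0.54, -0.065, 0.11], [0.523, -0.066, 0.117], [0.519, -0.073, 0.116], [0.634, -0.094, 0.111], [0.633, -0.099, 0.112], [0.63, -0.102, 0.116], [0.614, -0.159, 0.103], [0.603, -0.16, 0.109], [0.603, -0.161, 0.111], [0.63, -0.167, 0.107], [0.613, -0.167, 0.113], [0.627, -0.171, 0.111], [0.596, -0.174, 0.112], [0.607, -0.175, 0.113], [0.618, -0.176, 0.115], [0.595, -0.182, 0.113], [0.623, -0.186, 0.113], [0.604, -0.196, 0.111]]
```

View pics/z1.png

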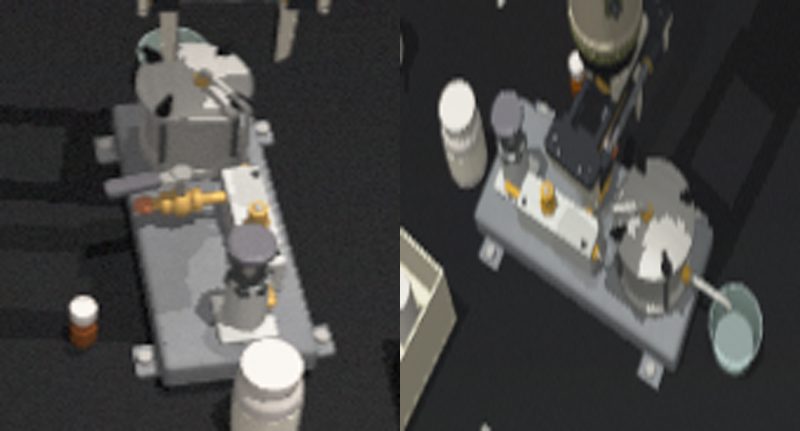

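The crop shows the grey lever in the side view, from the hub at (180,175) to its tip at (108,187), pointing to the front. The grey button is at (250,240) and the pin at (258,212). Next I'll fit the unit frame and the lever.

```bash
python3 - <<'E'
from h import *
L=[]
for n in('scene0','side0','wrist0'):
    c=dict(np.load(f'pics/{n}.npz')); C=cloud(c); p=C.reshape(-1,3)
    m=(abs(C[...,2]-.039)<.007)&(abs(C[...,0]-.61)<.15)&(abs(C[...,1]+.06)<.25)
    k,lab,st,_=cv2.connectedComponentsWithStats(m.astype(np.uint8)); 
    for i in np.argsort(-st[1:,4])[:2]+1:
        q=C[lab==i]; r=cv2.minAreaRect((q[:,:2]*1000).astype(np.float32)); print(n,'base',len(q),np.round(np.array(r[0]),0),np.round(r[1]),round(r[2],1))
    f=c['frame'].reshape(-1,3).astype(int)
    if n!='scene0':
        m=(p[:,2]>.103)&(p[:,2]<.120)&(p[:,0]>.44)&(p[:,0]<.60)&(p[:,1]>-.13)&(p[:,1]<-.03); q=p[m]; L.append(q)
        mu,sd,vt=np.linalg.svd(q[:,:2]-q[:,:2].mean(0),full_matrices=False); d=vt[0]; s=(q[:,:2]-q[:,:2].mean(0))@d
        print('lever',len(q),q.mean(0).round(3),np.degrees(np.arctan2(d[1],d[0])).round(1),q[np.argmin(s)].round(3),q[np.argmax(s)].round(3))
        for a in np.arange(.46,.59,.01):
            g=q[abs(q[:,0]-a)<.005]
            if len(g): print(round(a,2),len(g),g[:,1].min().round(3),g[:,1].max().round(3),g[:,2].max().round(3))
    m=(p[:,2]>.137)&(p[:,2]<.150)&(abs(p[:,0]-.61)<.1)&(p[:,1]>-.04)&(p[:,1]<.15); q=p[m]
    if len(q)>50: print('lid',len(q),cv2.minEnclosingCircle((q[:,:2]*1000).astype(np.float32)))
E
```

```text
scene0 base 930 [618. -47.] [ 94. 350.] 6.4
scene0 base 224 [ 571. -156.] [163.  55.] 63.8
lid 173 ((580.8323974609375, 44.418663024902344), 71.35340118408203)
side0 base 1331 [ 566. -123.] [ 93. 230.] 6.9
side0 base 389 [645. -75.] [ 48. 304.] 4.5
lever 157 [ 0.524 -0.07   0.114] -164.0 [ 0.566 -0.056  0.117] [ 0.484 -0.086  0.118]
0.48 8 -0.086 -0.069 0.118
0.49 18 -0.087 -0.066 0.12
0.5 17 -0.087 -0.066 0.119
0.51 21 -0.084 -0.064 0.12
0.52 16 -0.079 -0.063 0.12
0.53 17 -0.08 -0.059 0.119
0.54 16 -0.074 -0.058 0.116
0.55 19 -0.07 -0.053 0.119
0.56 20 -0.074 -0.045 0.116
0.57 5 -0.066 -0.056 0.117
lid 232 ((576.270751953125, 36.678836822509766), 72.99769592285156)
wrist0 base 3446 [ 566. -117.] [88. 86.] 6.3
wrist0 base 3124 [651. -12.] [ 59. 297.] 15.4
lever 898 [ 0.545 -0.058  0.113] -163.0 [ 0.569 -0.052  0.113] [ 0.516 -0.075  0.115]
0.52 69 -0.075 -0.055 0.118
0.53 205 -0.071 -0.053 0.119
0.54 182 -0.069 -0.052 0.118
0.55 156 -0.066 -0.047 0.115
0.56 219 -0.065 -0.045 0.115
0.57 67 -0.063 -0.048 0.115
lid 2984 ((577.8866577148438, 44.77912902832031), 71.77376556396484)
```

```bash
python3 -m creep '[[[1,-3,0,-1.2,0,0,0],[1,-3,0,-1.2,0,0,0],[1,-3,0,-1.2,0,0,0],[1,-1.7,0,-1,0,0,0],[1,0,0,0,0,0,0],[1,0,0,0,0,0,0],[1,0,0,0,0,0,0],[1,0,0,0,0,0,0]]]' 20
```

```text
t: 0.95
tool_pos: [0.4893, -0.0459, 0.2252]
orientation: [-1.569, 0.004, 0.006]
force: [0.1, -0.3, 0.9]
opening: 0.0334
```

```bash
python3 -m creep '[[[1,0.3,0,0,0,0,0],[1,0,0,0,0,0,0],[1,0,0,0,0,0,0],[1,0,0,0,0,0,0],[1,0,0,0,0,0,0],[1,0,0,0,0,0,0],[1,0,0,0,0,0,0],[1,0,0,0,0,0,0]]]'; python3 - <<'E'
from h import *
for n in('wrist','side'):
    c=snap(n,n+'1'); C=cloud(c); p=C.reshape(-1,3)
    m=(p[:,2]>.103)&(p[:,2]<.120)&(p[:,0]>.44)&(p[:,0]<.60)&(p[:,1]>-.13)&(p[:,1]<-.03); q=p[m]
    for a in np.arange(.47,.59,.01):
        g=q[abs(q[:,0]-a)<.005]
        if len(g): print(n,round(a,2),len(g),g[:,1].min().round(3),g[:,1].max().round(3),g[:,2].max().round(3))
a=cv2.imread('pics/wrist1.png'); b=cv2.resize(cv2.imread('pics/side1.png')[150:310,250:400],(375,400)); cv2.imwrite('pics/z2.png',cv2.resize(np.hstack([a,b]),(800,315)))
E
```

```text
t: 1.75
tool_pos: [0.4938, -0.0449, 0.2246]
orientation: [-1.569, 0.004, 0.008]
force: [0.0, -0.0, -0.2]
opening: 0.0007
wrist 0.48 43 -0.075 -0.065 0.118
wrist 0.49 176 -0.078 -0.063 0.118
wrist 0.5 194 -0.077 -0.06 0.118
wrist 0.51 225 -0.077 -0.058 0.119
wrist 0.52 226 -0.074 -0.055 0.118
wrist 0.53 223 -0.072 -0.054 0.118
wrist 0.54 175 -0.069 -0.052 0.117
wrist 0.55 210 -0.066 -0.047 0.114
wrist 0.56 234 -0.065 -0.045 0.115
wrist 0.57 48 -0.062 -0.048 0.115
side 0.48 9 -0.084 -0.07 0.119
side 0.49 17 -0.089 -0.071 0.119
side 0.5 17 -0.085 -0.065 0.12
side 0.51 24 -0.08 -0.063 0.12
side 0.52 15 -0.08 -0.062 0.12
side 0.53 19 -0.078 -0.055 0.12
side 0.54 12 -0.074 -0.058 0.117
side 0.55 21 -0.07 -0.051 0.117
side 0.56 20 -0.069 -0.049 0.118
side 0.57 5 -0.067 -0.05 0.116
```

View pics/z2.png

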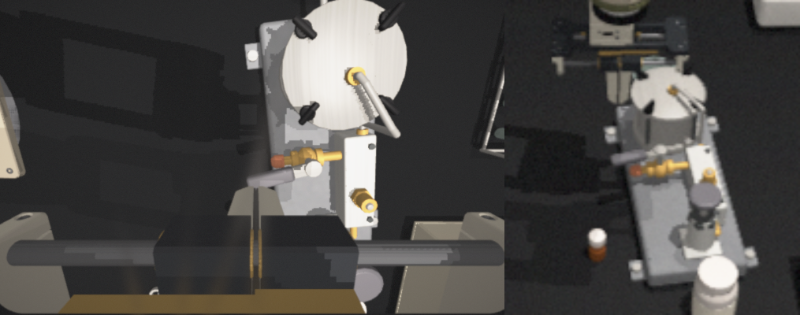

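The view shows closed fingers just north of the lever, whose sleeve is at (275,178) in the left panel with the hub cap at (313,170). I'll descend, with a bit more clearance.

```bash
python3 -m creep '[[[1,-0.2,1,0.5,0,0,0],[1,0,3,0,0,0,0],[1,0,3,0,0,0,0],[1,0,2.5,0,0,0,0],[1,0,1.3,0,0,0,0],[1,0,0,0,0,0,0],[1,0,0,0,0,0,0],[1,0,0,0,0,0,0]]]'
python3 - <<'E'
import numpy as np
ax=np.array([.560,-.057])
for th in range(197,281,10):
    t=np.radians(th);u=np.array([np.cos(t),np.sin(t)]);n=np.array([-u[1],u[0]])
    h=17.5*abs(n[0])+7.5*abs(n[1]); print(th,(ax+.06*u-n*(9+h)/1000).round(4))
E
```

```text
t: 2.65
tool_pos: [0.4908, -0.038, 0.1126]
orientation: [-1.569, 0.002, 0.006]
force: [-0.4, 0.7, -0.0]
opening: 0.0009
197 [ 0.4964 -0.0542]
207 [ 0.4958 -0.0632]
217 [ 0.4967 -0.0727]
227 [ 0.4994 -0.0825]
237 [ 0.504  -0.0922]
247 [ 0.5107 -0.1013]
257 [ 0.5195 -0.1092]
267 [ 0.53   -0.1155]
277 [ 0.5402 -0.1199]
```

```bash
python3 -m creep '[[[1,0.2,0,-1.2,0,0,0],[1,0.2,0,-1.2,0,0,0],[1,0.1,0,-1,0,0,0],[1,0.3,0,-1,0,0,0],[1,0.5,0,-1,0,0,0],[1,0.6,0,-0.9,0,0,0],[1,0,0,0,0,0,0],[1,0,0,0,0,0,0]]]'
```

```text
t: 3.45
tool_pos: [0.5134, -0.1075, 0.1156]
orientation: [-1.568, -0.0, 0.002]
force: [-0.4, 1.9, -0.3]
opening: 0.0005
```

```bash
python3 -m creep '[[[1,0.3,0.4,-0.1,0,0,0],[1,0.6,0.1,-0.3,0,0,0],[1,0.6,0,-0.3,0,0,0],[1,0.5,0,-0.2,0,0,0],[1,0.4,0,-0.2,0,0,0],[1,0.3,0,0,0,0,0],[1,0,0,0,0,0,0],[1,0,0,0,0,0,0]]]'
```

```text
t: 4.25
tool_pos: [0.5419, -0.1188, 0.1096]
orientation: [-1.569, 0.001, 0.005]
force: [-3.5, 1.3, 1.0]
opening: 0.0004
```

```bash
python3 -m creep '[[[1,0.2,0,0,0,0,0],[1,0.2,0,0,0,0,0],[1,0.1,0,0,0,0,0],[1,0.1,0,0,0,0,0],[1,0.1,0,0,0,0,0],[1,0,0,0,0,0,0],[1,0,0,0,0,0,0],[1,0,0,0,0,0,0]]]'
```

```text
t: 5.05
tool_pos: [0.5417, -0.1189, 0.1096]
orientation: [-1.569, 0.012, 0.017]
force: [-2.7, 0.7, 0.7]
opening: 0.0005
```

```bash
python3 -m creep '[[[1,0.3,0,0,0,0,0],[1,0.4,0,0,0,0,0],[1,0.5,0,0,0,0,0],[1,0.5,0,0,0,0,0],[1,0.5,0,0,0,0,0],[1,0.5,0,0,0,0,0],[1,0.5,0,0,0,0,0],[1,0.5,0,0,0,0,0]]]'; python3 - <<'E'
from h import *
c=snap('side','side2'); p=cloud(c).reshape(-1,3)
m=(p[:,2]>.103)&(p[:,2]<.122)&(p[:,0]>.5)&(p[:,0]<.61)&(p[:,1]>-.16)&(p[:,1]<-.03);q=p[m]
for a in np.arange(-.15,-.03,.01):
    g=q[abs(q[:,1]-a)<.005]
    if len(g): print(round(a,2),len(g),g[:,0].min().round(3),g[:,0].max().round(3))
c=snap('wrist','wrist2')
a=cv2.imread('pics/wrist2.png'); b=cv2.resize(cv2.imread('pics/side2.png')[150:310,250:400],(375,400)); cv2.imwrite('pics/z3.png',cv2.resize(np.hstack([a,b]),(800,315)))
E
```

```text
t: 5.85
tool_pos: [0.543, -0.119, 0.1097]
orientation: [-1.563, 0.078, 0.082]
force: [-32.5, 1.8, 25.0]
opening: 0.0004
-0.14 6 0.561 0.573
-0.13 62 0.529 0.576
-0.12 11 0.538 0.574
-0.11 12 0.528 0.574
-0.1 3 0.566 0.573
```

View pics/z3.png

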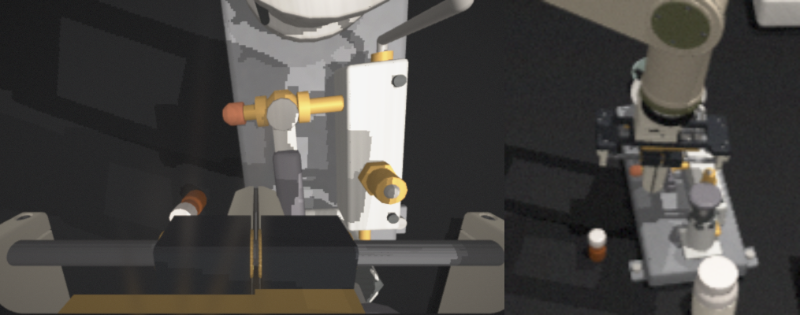

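The lever is across its pipe, with the hub at (283,110) and the sleeve at (290,180). It's hard on its stop: 32 N of resistance and no movement. I'll back off and straighten the tool.

```bash
python3 -m creep '[[[1,-1.2,0,0,0,0,0],[1,-1.5,0,0,0,0,0],[1,0,-3,0,0,0,0],[1,0,-4,0,0,0,0],[1,0,-3,0,0,0,0],[1,0,-1,0,0,0,0],[1,0,0,0,0,0,0],[1,0,0,0,0,0,0]]]'; cat > d.py <<'E'
from h import *
from scipy.spatial.transform import Rotation as Ro
s=readout.read_state(); R=Ro.from_rotvec(s['orientation']); print(s['tool_pos'],'turn deg',np.degrees((R.inv()*Ro.from_rotvec([-np.pi/2,0,0])).as_rotvec()).round(2), 'yaxis',R.as_matrix()[:,1].round(3))
E
python3 d.py
```

```text
t: 6.75
tool_pos: [0.5278, -0.1204, 0.2238]
orientation: [-1.565, 0.076, 0.078]
force: [-0.4, -0.4, 0.1]
opening: 0.0008
[ 0.52779906 -0.12043497  0.22375507] turn deg [-0.27  0.1  -5.63] yaxis [-0.098  0.005 -0.995]
```

```bash
python3 -m creep '[[[1,0,0,0,0,0,-5.6],[1,2.8,0,-2,0,0,0],[1,2.8,0,-2,0,0,0],[1,2.8,0,-2,0,0,0],[1,0,0,0,0,0,0],[1,0,0,0,0,0,0],[1,0,0,0,0,0,0],[1,0,0,0,0,0,0]]]'; python3 d.py; python3 - <<'E'
from h import *
p=0
for n in('side','scene'):
    c=snap(n,n+'3'); p=cloud(c).reshape(-1,3)
    q=p[(abs(p[:,2]-.157)<.006)&(abs(p[:,0]-.614)<.04)&(abs(p[:,1]+.18)<.04)]; print(n,len(q),cv2.minEnclosingCircle((q[:,:2]*1000).astype(np.float32)),q[:,2].mean() if len(q) else 0)
    m=(p[:,2]>.103)&(p[:,2]<.122)&(p[:,0]>.5)&(p[:,0]<.61)&(p[:,1]>-.15)&(p[:,1]<-.03);q=p[m]
    for a in np.arange(-.14,-.04,.02):
        g=q[abs(q[:,1]-a)<.01]
        if len(g): print(round(a,2),len(g),np.median(g[:,0]).round(4))
E
```

```text
t: 7.55
tool_pos: [0.5987, -0.1756, 0.1995]
orientation: [-1.554, 0.02, 0.024]
force: [-0.4, -0.4, 0.0]
opening: 0.0006
[ 0.59871788 -0.17562036  0.19947509] turn deg [-0.95  0.14 -1.58] yaxis [-0.028  0.017 -0.999]
side 188 ((615.2295532226562, -183.0865020751953), 26.727169036865234) 0.15716633786978493
-0.14 23 0.5643
-0.12 32 0.5652
-0.1 31 0.5631
-0.08 22 0.5594
-0.06 24 0.5585
scene 127 ((614.2240600585938, -179.52757263183594), 24.48377227783203) 0.15606914376054565
-0.14 2 0.566
-0.12 28 0.57
-0.1 28 0.5669
-0.08 28 0.5644
-0.06 23 0.5615
```

The lever line is shut, at the unit's own yaw in both views. Now I'll align over the button.

```bash
python3 -m creep '[[[1,1.5,0,-0.6,0,0,0],[1,0,0,0,-1,0,-1.6],[1,0,1.5,0,0,0,0],[1,0,0.8,0,0,0,0],[1,0,0,0,0,0,0],[1,0,0,0,0,0,0],[1,0,0,0,0,0,0],[1,0,0,0,0,0,0]]]'; python3 d.py
```

```text
t: 8.45
tool_pos: [0.6134, -0.1803, 0.1758]
orientation: [-1.572, -0.004, 0.002]
force: [-0.2, -0.4, 0.6]
opening: 0.0008
[ 0.61344678 -0.18025592  0.17576989] turn deg [0.05 0.23 0.1 ] yaxis [ 0.002 -0.001 -1.   ]
```

```bash
python3 -m creep '[[[1,0,0.8,0,0,0,0],[1,0,0.8,0,0,0,0],[1,0,0.8,0,0,0,0],[1,0,0.5,0,0,0,0],[1,0,0.4,0,0,0,0],[1,0,0.3,0,0,0,0],[1,0,0.3,0,0,0,0],[1,0,0.3,0,0,0,0]]]'; python3 d.py
```

```text
t: 9.25
tool_pos: [0.6146, -0.1807, 0.1451]
orientation: [-1.574, -0.009, -0.002]
force: [-16.5, 5.0, 29.0]
opening: 0.0007
[ 0.61458514 -0.18073062  0.14514136] turn deg [0.19 0.25 0.41] yaxis [ 0.007 -0.003 -1.   ]
```

```bash
python3 -m creep '[[[1,0,-1.6,0,0,0,0],[1,0,-1.6,0,0,0,0],[1,0,0,0,0,0,0],[1,0,1,0,0,0,0],[1,0,1,0,0,0,0],[1,0,0.9,0,0,0,0],[1,0,0.6,0,0,0,0],[1,0,0.4,0,0,0,0]]]'; python3 d.py
```

```text
t: 10.05
tool_pos: [0.6165, -0.1815, 0.1449]
orientation: [-1.577, -0.014, -0.007]
force: [-27.7, 9.4, 59.1]
opening: 0.0007
[ 0.61653973 -0.18153807  0.14489694] turn deg [0.35 0.25 0.79] yaxis [ 0.014 -0.006 -1.   ]
```

```bash
python3 -m creep '[[[1,0,-1.6,0,0,0,0],[1,0,-1.6,0,0,0,0],[1,0,0,0,0,0,0],[1,0,1,0,0,0,0],[1,0,1,0,0,0,0],[1,0,0.9,0,0,0,0],[1,0,0.6,0,0,0,0],[1,0,0.5,0,0,0,0]]]'; python3 d.py
```

```text
t: 10.85
tool_pos: [0.6169, -0.1816, 0.145]
orientation: [-1.579, -0.017, -0.009]
force: [-22.0, 7.9, 45.0]
opening: 0.0001
[ 0.61687438 -0.18160728  0.14499137] turn deg [0.46 0.28 0.96] yaxis [ 0.017 -0.008 -1.   ]
```

```bash
python3 -m creep '[[[1,-0.1,-1.7,0,0,0,0],[1,-0.2,-1.7,0,0,0,0],[1,0,0,0,0,0,-1],[1,0,0,0,0,0,0],[1,0,1.1,0,0,0,0],[1,0,1.1,0,0,0,0],[1,0,1,0,0,0,0],[1,0,0.5,0,0,0,0]]]'; python3 d.py;  python3 -m creep '[[[1,0,-1.7,0,0,0,0],[1,0,-1.7,0,0,0,0],[1,0,-2,0,0,0,0],[1,0,-2,0,0,0,0],[1,0,0,0,0,0,0],[1,0,0,0,0,0,0],[1,0,0,0,0,0,0],[1,0,0,0,0,0,0]]]';cat > pin.py <<'E'
import sys
from h import *
for n in('side','scene','wrist'):
    c=snap(n,n+sys.argv[1]); p=cloud(c).reshape(-1,3)
    q=p[(abs(p[:,0]-.632)<.02)&(abs(p[:,1]+.102)<.02)&(p[:,2]>.1)&(p[:,2]<.15)]; print(n,len(q),'pin top z',np.sort(q[:,2])[-8:].round(4))
    q=p[(abs(p[:,0]-.614)<.015)&(abs(p[:,1]+.181)<.015)&(p[:,2]>.12)&(p[:,2]<.17)]; print('btn',len(q),np.median(q[:,2]).round(4) if len(q) else '')
E
python3 pin.py 4; python3 d.py
```

```text
t: 11.65
tool_pos: [0.613, -0.1812, 0.1449]
orientation: [-1.578, -0.031, -0.023]
force: [-28.5, 10.3, 57.8]
opening: 0.0004
[ 0.61303641 -0.18117329  0.14490595] turn deg [0.43 0.29 1.95] yaxis [ 0.034 -0.007 -0.999]
t: 12.45
tool_pos: [0.6057, -0.1789, 0.2065]
orientation: [-1.572, -0.018, -0.011]
force: [0.3, 0.3, -0.4]
opening: 0.0006
side 16 pin top z [0.1091 0.1095 0.1097 0.1105 0.1107 0.1109 0.1138 0.1153]
btn 94 0.1582
scene 34 pin top z [0.1263 0.1284 0.1284 0.129  0.1297 0.1334 0.1338 0.1345]
btn 63 0.1564
wrist 529 pin top z [0.1339 0.1339 0.1339 0.1342 0.1342 0.1342 0.1349 0.1356]
btn 1233 0.1573
[ 0.6060169  -0.17902595  0.2074157 ] turn deg [0.1  0.27 1.1 ] yaxis [ 0.019 -0.002 -1.   ]
```

```bash
python3 - <<'E'
import cv2,numpy as np
a=cv2.imread('pics/wrist4.png'); b=cv2.resize(cv2.imread('pics/side4.png')[190:310,290:390],(333,400),interpolation=2); d=cv2.resize(cv2.imread('pics/scene4.png')[160:270,225:345],(436,400),interpolation=2)
cv2.imwrite('pics/z4.png',cv2.resize(np.hstack([a,b,d]),(800,227)))
E
```

```text
(no output)
```

View pics/z4.png

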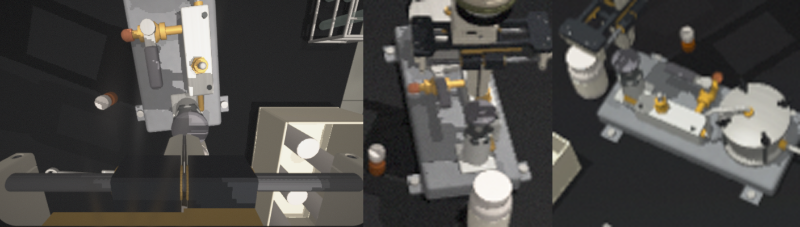

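The pin is visible in the wrist crop at (200,65) and the scene crop at (661,100), with its top at about 134 mm in both. The lever is shut and the button is up. The side view of the pin is blocked by the finger, so I'll retreat and check from there too.

```bash
python3 -m creep '[[[1,0,-3,0,0,0,0],[1,-3,-3,0,0,0,0],[1,-4,-1,0,0,0,0],[1,-4,0,0,0,0,0],[1,-3,0,0,0,0,0],[1,0,0,0,0,0,0],[1,0,0,0,0,0,0],[1,0,0,0,0,0,0]]]'; python3 pin.py 5
python3 - <<'E'
import cv2,numpy as np
b=cv2.resize(cv2.imread('pics/side5.png')[150:350,230:400],(408,480),interpolation=2); d=cv2.resize(cv2.imread('pics/scene5.png')[120:270,225:375],(392,480),interpolation=2)
cv2.imwrite('pics/z5.png',np.hstack([b,d]))
from h import *
for n in ('side','scene'):
    o=np.load(f'pics/{n}0.npz')['frame'].astype(int); f=np.load(f'pics/{n}5.npz')['frame'].astype(int)
E
```

```text
t: 13.4
tool_pos: [0.4606, -0.1793, 0.275]
orientation: [-1.573, -0.018, -0.01]
force: [-0.3, 0.4, -1.4]
opening: 0.0006
side 49 pin top z [0.1284 0.1291 0.1294 0.1308 0.1332 0.1353 0.1353 0.1365]
btn 91 0.1576
scene 35 pin top z [0.1215 0.1282 0.1288 0.1301 0.1313 0.1318 0.132  0.1327]
btn 67 0.1566
wrist 473 pin top z [0.1337 0.1337 0.1338 0.1339 0.134  0.134  0.1342 0.1351]
btn 979 0.1574
```

View pics/z5.png

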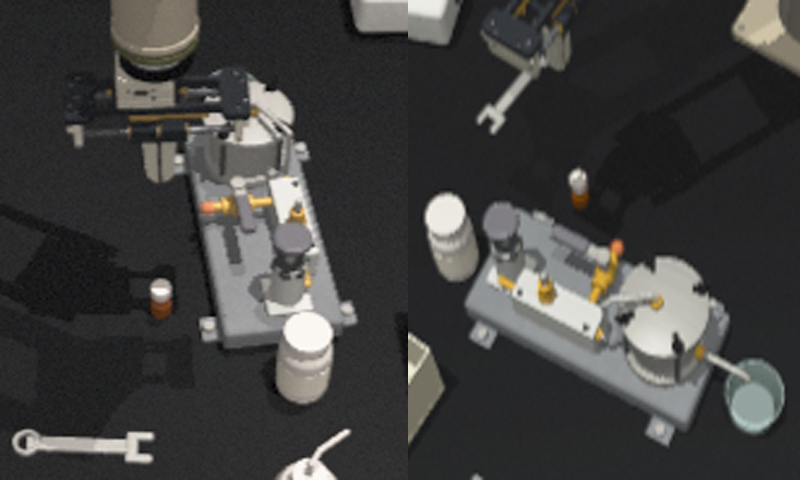

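Three views agree: the pin top is at about 134 mm (fully out), the button is up at 157–158 mm, and the lever lies across its pipe at (245,200). The vial, jar, spanner and dish are where they were, and the gripper is clear of everything.

```bash
python3 -c "
from plant import robot; print(robot.close_job())"
```

```text
the job is handed in; nothing more can be done
None
```

The filter is up to pressure and the job is handed in, at about 13.5 s of the 58 s allowed.

- **Vent:** I pushed the lever round with the closed fingertips until it sat on its stop. Another push met about 32 N sideways (41 N in all, through the fingertips) and moved it no further. In both fixed views it then lay across its pipe, at the unit's own yaw.
- **Pump:** I gave the button four full strokes, each to the bottom stop. The wrist force peaked at about 66 N in the readings at the end of each move, against the limit of 120 N.
- **Last checks:** After I drew the arm back, the top of the pin read about 134 mm in the wrist view, 133 mm in the scene view and 135–136 mm in the side view, which means fully out. The button was up at 157–158 mm.
- **Bystanders:** The vial, jar, spanner and dish looked undisturbed. I did not measure the bystanders again, and the amber bottle, the flask and most of the wash bottle were outside the last crops, but the arm never went near them.
- **Disagreement:** One earlier side reading put the pin at about 115 mm because a finger was blocking it. It cleared once the arm was out of the way.

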